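# Take the spectacle basket out of the ultrasonic cleaner and hold it level

## Task

The ultrasonic cleaner has finished and its tank is drained: push the trip lever on its front deck all the way down so that the lid springs fully open. Then grip the basket by its handle, lift it straight up out of the tank, level all the way so that the spectacles stay in it, and hold it still and level over the open tank to drip off, its floor at least 5 cm above the rim. The program finishes while the gripper still holds the basket there; do not shift the other things on the bench.

Things in the scene. Friction and masses are not known exactly. Their poses are not given: they have to be found in the camera images.
- cleaner: the ultrasonic cleaner, a white housing fixed to the worktop, 211 mm deep (x), 200 mm wide (y). Origin on the worktop below the centre of its tank; own -x is its front, +z up. The steel tank is 124 x 184 mm inside, rim 77 mm and floor 14 mm above the worktop. In front of the tank (own x -134 to -73 mm) lies a lower control deck, 42 mm high, with the lever in the middle and a low timer knob (top 55 mm high) at own y +63 mm
- tank_mouth (a point): centre of the tank's mouth at the height of its rim, 77 mm above the worktop; axes as the cleaner's
- lever_pad (a point): the point to push: middle of the ribbed top of the trip lever's grey paddle (34 mm wide along own y, about 50 mm long along own x; this point lies 120 mm in front of the tank's centre, 71 mm above the worktop, 36 mm in front of the pivot). Push it straight down, with shut fingers for instance: it goes down some 13 mm; takes about 2 N to start and 5 N at the stop
- trip_lever (a joint): angle of the trip lever, 0 = at rest (its hook holds the lid shut) to 0.35 rad = fully down; the hook lets go of the lid at about 0.2 to 0.25; sprung, it returns when let go
- lid (a joint): angle of the domed clear lid with grey frame, 0 = shut, 1.85 rad = fully open, leaning back; hinged along the back of the tank (own x +79 mm, 78 mm above the worktop), 43 mm high over the rim and 150 mm long. A weak spring with a damper opens it in 2 to 2.5 s once the hook lets go and keeps it open; keep the gripper from standing over it meanwhile
- basket_grip (a point): centre of the grey grip of the wire basket's rigid handle, where to hold it: a bar 14 mm thick (own x), 92 mm long (own y), 18 mm high, 88 mm above the basket's underside, right over the middle of the basket. Under the shut lid it is at first about 102 mm above the worktop
- basket_floor (a point): middle of the underside of the wire basket (steel, 112 mm along own x, 168 mm along own y, walls 45 mm high, 0.15 to 0.35 kg with contents); its own z points up out of the basket. It stands loose in the tank with at most 9 mm of play in own x and 13 mm in own y
- green_spectacles_mid (a point): centre of the dark green folded spectacles (22 x 128 x 40 mm) standing loose in the basket, lengthwise, up to 30 mm off its middle
- hammer: bystander: small nylon-faced hammer with a wooden handle, 138 mm long, head 62 mm wide, 17 mm thick, lying on the worktop left of the cleaner; leave alone
- loupe: bystander: black watchmaker's loupe, 37 mm wide, 34 mm high, standing to the left of the cleaner; leave alone
- lens: bystander: uncut round lens, 66 mm across, 10 mm thick; leave alone
- driver: bystander: precision screwdriver, 110 mm long, 9 mm thick, lying to the right of the cleaner; leave alone
- marker: bystander: marker pen, white barrel and black cap, 130 mm long, 12 mm thick, lying further to the right of the cleaner; leave alone

How it is judged:
By the outcome, as a careful person would: the job done as asked, in the order asked, and still so for the second after the job is handed in, while the arm keeps its last pose, push and grip.
It also fails if it takes over 46 s, if anything falls off the work surface, if the arm or the gripper's body presses on something with over 40 N, if the wrist force passes 120 N, or if a joint passes its speed limit or range.

## Robot

A 7-joint arm with a two-finger parallel gripper is mounted at the origin on a cart in front of the work surface, level with it; the furniture and walls round the work are solid. World frame = base frame: x ahead of the robot, y to its left, z up, the work surface at z = 0. Lengths are in m, angles in rad, forces in N, time in s.
With the tool pointing down it reaches from about 0.4 to 0.85 m from the base axis. Payload 10.4 kg.
Tool frame: the origin (TCP) lies on the centre line of the jaws, within the pads' length; the fingertips stand 11 mm ahead of it and the grasp point (between the pads) lies 8 mm behind it (manip.finger_overhang is the distance from the TCP to the fingertips, in m); z points along the fingers, y is the line along which they close (so a half turn about z gives the same grasp; the last joint's range is limited). The gripper opens to 85 mm and grips with 20 to 120 N. Pads are 22 mm wide; open, the fingers measure 114 mm over their backs; the gripper's body (76 mm by 85 mm) begins 54 mm behind the grasp point. The pads swing forward as they close: fully open they stand 13 mm farther back than shut.
Start: joints at [1.188, 0.332, -0.065, 1.46, 0.022, 1.35, -0.088], TCP at [0.22, -0.585, 0.219] pointing down, gripper open.
Joint ranges: [-2.6, 2.6], [-0.5, 2.12], [-1.47, 1.34], [0.16, 2.42], [-1.27, 4.41], [0.06, 2.06], [-2.6, 2.6]. Speed limits (rad/s): [2.22, 2.22, 2.79, 2.79, 3.14, 3.14, 3.14].

## Interface

Orientations are given as a unit quaternion [x, y, z, w].
In Python, from workcell import manip, imaging, workorder gives the robot as it stands.
- The arm moves only by the tool jog_arm, never from a script. Its argument "deltas" is a list of rows, each an object with "gripper": the opening, from 0 (shut) to 1 (fully open); "offset": the shift along the tool's x, y, z in m, a list of three; "rotation": the turn, a rotation vector about the tool's x, y, z in degrees, a list of three. In form: [{"gripper": gripper, "offset": [tx, ty, tz], "rotation": [ax, ay, az]}, ...]. A call has 1 to 20 rows; each row shifts and turns the commanded pose from where the row before left it, along the tool's axes as they then stand; what a row does not reach is not made up. A row lasts 1/10 s, in which the tool goes at most 50 mm and 8.59 degrees, less where a joint would pass 70% of its speed; a pose out of reach is approached as far as the arm can. A call with a gripper value outside its range is refused whole. The fingers move at their own pace and stop on an object; "newtons" is the grip in N (left out, the last holds). Time passes only in rows, so rows that do not move let the fingers close. It gives the time, the measured TCP pose, the force, the opening and the grip force at its end, in the units of the state.
- manip.get_obs(): the state, without advancing time (a new reading comes with each control period).
- imaging.camera(name): name is "side" or "top" or "wrist"; returns the picture (480x640x3 uint8, blue, green, red); there is no depth.
- imaging.camera_model(name): a dict with "camera_matrix" (3x3 intrinsics, pixels), "k1" (the pictures are not rectified: a ray, as slopes to the right and down, at radius r is drawn at 1 + k1 r^2 times it, then the intrinsics apply), "world_to_cam" (4x4, takes a point from world to camera coordinates); the wrist camera has in their place "hand_eye" (4x4, takes a point from camera to tool coordinates, whose origin is the TCP and whose axes are the flange's). Camera axes: x right, y up, looking along -z (the intrinsics and any distortion apply to the point x, -y, -z); pixel columns grow to the right and rows downward; lengths in m; the calibration is good to about 2 mm. A picture is of the moment at which its call begins: read the wrist's pose just before it. camera_model takes no time and is no camera call.
- workorder.hand_in(): hands the job in; it is judged then, once.
The state is a dict: "clock": time; "joint_pos": joint angles; "joint_velocities": joint speeds; "tau": joint torques, N m; "position": TCP position; "ee_rot": TCP orientation; "ft_force": force on the tool from outside, world axes, zero at the start; "torque": the same for the moment, N m; "grip_width": opening from 0.0 (shut) to 1.0 (fully open); "grasp_force": force on a finger pad.
Only numpy, scipy, OpenCV 4.12 (cv2) and the standard library are available. Lean on these libraries where they do the work, as an engineer would, in place of code of your own. Each camera call takes 0.05 s, during which the arm holds its last target. There are 200 camera calls.

## Working session

There is one attempt and no reset: what is moved stays moved. The work goes in short steps, Python scripts to look and compute and a tool call to move; the robot and the scene stay as the last step left them, time stands still between calls to the robot, and variables do not carry over. Pictures are saved under pics/ and viewed, at most 11 in all, crops included, and the job is handed in when it is done.

Besides the shell and the picture viewer there is one more tool, called after "Call:" by a JSON object that holds its "method" and its "body", one argument or row to a line. jog_arm: Moves the arm, as the interface text tells. Its arguments: {"type":"object","properties":{"deltas":{"type":"array","items":{"type":"object","properties":{"gripper":{"type":"number"},"offset":{"type":"array","items":{"type":"number"}},"rotation":{"type":"array","items":{"type":"number"}}}}},"newtons":{"type":"number"}},"required":["deltas"]}

```bash
ls; mkdir -p pics
python3 - <<'E'
from workcell import manip, imaging
import cv2,numpy as np
o=manip.get_obs();print({k:np.round(v,3).tolist() for k,v in o.items()})
a=imaging.camera("top");b=imaging.camera("side")
cv2.imwrite("pics/top0.png",a);cv2.imwrite("pics/side0.png",b)
for n in("top","side","wrist"):
    print(n,{k:np.round(v,4).tolist() for k,v in imaging.camera_model(n).items()})
E
```

```text
pics
{'clock': 0.0, 'joint_pos': [1.188, 0.333, -0.065, 1.461, 0.022, 1.35, -0.088], 'joint_velocities': [0.001, -0.0, 0.0, 0.001, 0.001, 0.001, -0.001], 'tau': [-0.001, -62.544, 0.048, -39.161, 0.016, 0.01, 0.0], 'position': [0.22, -0.585, 0.218], 'ee_rot': [0.984, 0.179, -0.0, -0.001], 'ft_force': [-0.272, 0.18, 0.661], 'torque': [0.021, 0.006, 0.045], 'grasp_force': 0.0, 'grip_width': 0.998}
top {'camera_matrix': [[433.2819, 0.0, 326.3882], [0.0, 433.2819, 239.4547], [0.0, 0.0, 1.0]], 'k1': -0.0169, 'world_to_cam': [[-0.0593, -0.9982, -0.0013, -0.1416], [0.976, -0.0582, 0.2099, -0.5513], [-0.2096, 0.0112, 0.9777, -1.0041], [0.0, 0.0, 0.0, 1.0]]}
side {'camera_matrix': [[513.9001, 0.0, 319.372], [0.0, 513.9001, 236.3778], [0.0, 0.0, 1.0]], 'k1': -0.0911, 'world_to_cam': [[0.8728, -0.488, -0.0125, -0.5305], [0.1848, 0.3065, 0.9338, -0.1377], [-0.4518, -0.8173, 0.3577, -0.9673], [0.0, 0.0, 0.0, 1.0]]}
wrist {'camera_matrix': [[357.8836, 0.0, 323.0905], [0.0, 357.8836, 240.5348], [0.0, 0.0, 1.0]], 'k1': 0.0173, 'hand_eye': [[-0.0005, 0.9486, 0.3165, 0.0822], [1.0, 0.0006, -0.0, -0.0003], [-0.0002, 0.3165, -0.9486, -0.1551], [0.0, 0.0, 0.0, 1.0]]}
```

View pics/top0.png

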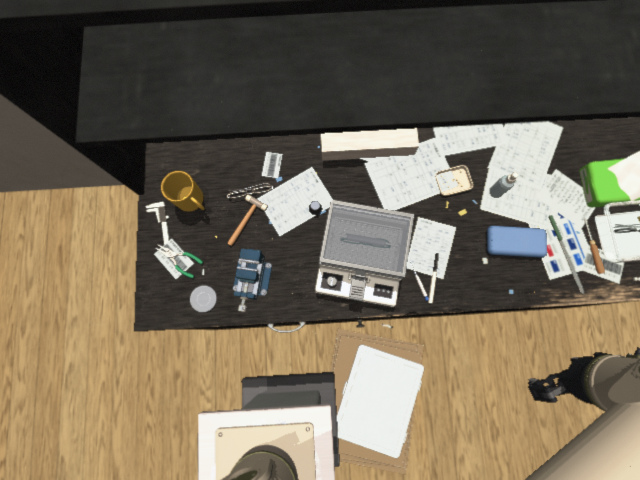

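View pics/side0.png

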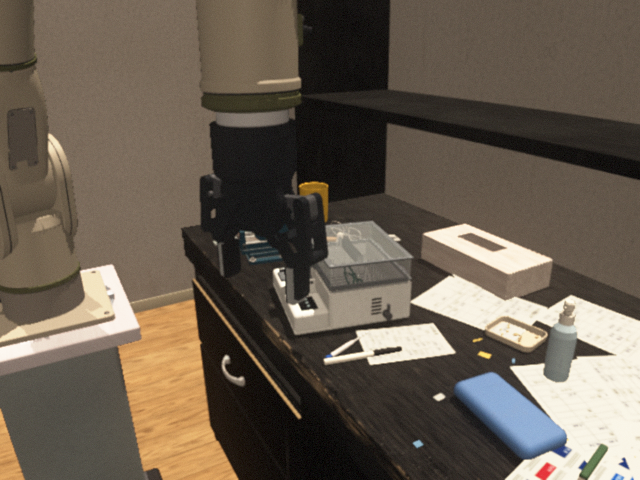

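The top view shows the cleaner at columns 317–413 and rows 203–306. Its front deck faces the robot, with the lever near (357,287), the knob near (332,281) and the grip near (366,241). I'll enlarge that area.

```bash
cat > h.py <<'E'
import numpy as np,cv2
from workcell import manip,imaging
from scipy.spatial.transform import Rotation as R
def w2c(n,o=None):
    m=imaging.camera_model(n)
    if n!="wrist": return m,np.array(m["world_to_cam"])
    T=np.eye(4);T[:3,:3]=R.from_quat(o["ee_rot"]).as_matrix();T[:3,3]=o["position"]
    return m,np.linalg.inv(T@np.array(m["hand_eye"]))
def ray(n,uv,o=None):
    m,W=w2c(n,o);K=np.array(m["camera_matrix"])
    d=cv2.undistortPoints(np.float64(uv).reshape(-1,1,2),K,np.array([m["k1"],0,0,0,0.]))[:,0]
    C=np.linalg.inv(W);v=np.c_[d[:,0],-d[:,1],-np.ones(len(d))]@C[:3,:3].T
    return C[:3,3],v
def onz(n,uv,z,o=None):
    c,v=ray(n,uv,o);return c+v*((z-c[2])/v[:,2])[:,None]
def proj(n,P,o=None):
    m,W=w2c(n,o);p=np.float64(P).reshape(-1,3)@W[:3,:3].T+W[:3,3]
    K=np.array(m["camera_matrix"]);s=p[:,:2]*[1,-1]/-p[:,2:]
    s=s*(1+m["k1"]*(s**2).sum(1,keepdims=True));return s@K[:2,:2].T+K[:2,2]
E
python3 - <<'E'
import cv2
a=cv2.imread("pics/top0.png")[190:315,305:425]
b=cv2.imread("pics/side0.png")
cv2.imwrite("pics/topc.png",cv2.resize(a,None,fx=4.8,fy=4.8,interpolation=cv2.INTER_CUBIC))
from h import *
print(onz("top",[[331,281],[357,287]],.055))
E
```

```text
[[ 0.43973584 -0.17914463  0.055     ]
 [ 0.42158047 -0.24065482  0.055     ]]
```

View pics/topc.png

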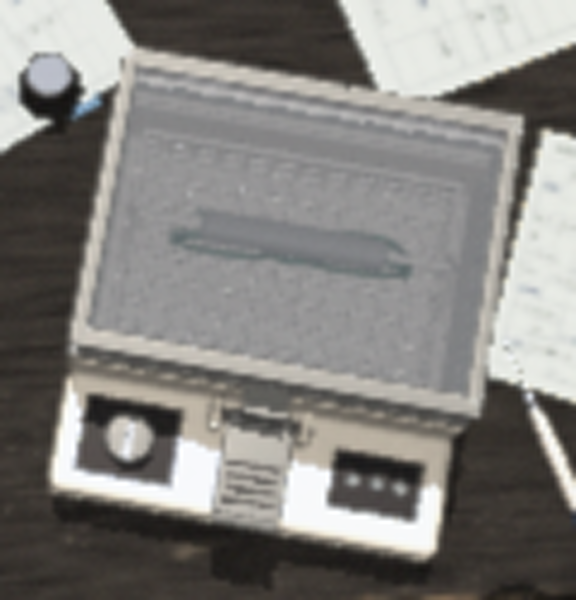

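The enlarged crop (×4.8, offset 305,190) shows these crop positions: deck front corners at (52,492) and (437,555), lever ribs near (250,485), knob top at (130,438), and the grip running from (200,218) to (395,248). I'll compute the pose from these.

Run:
```python
from h import *
f=lambda l:np.array(l)/4.8+[305,190]-0.4
def p(n,l,z):
    q=onz("top",f(l),z);print(n,q[:,:2].round(4).tolist());return q
d=p("deck",[[52,492],[437,555]],.042)
e=d[0]-d[1];print("w",np.linalg.norm(e),"yaw",np.degrees(np.arctan2(-e[0],e[1])))
k=p("knob",[[130,438]],.055);l=p("pad",[[250,483]],.071)
p("grip top",[[200,218],[395,248]],.111)
p("lid",[[130,48],[523,118],[480,415],[75,345]],.120)
y=np.arctan2(-e[0],e[1]);ux=np.array([np.cos(y),np.sin(y)]);uy=np.array([-np.sin(y),np.cos(y)])
print("c from deck",(d[0]+d[1])[:2]/2+.134*ux)
print("c from knob?",k[0,:2]-.063*uy+.105*ux)
c=(d[0]+d[1])[:2]/2+.134*ux
print("pad pred",c-.12*ux, proj("top",[*(c-.12*ux),.071]),"meas",f([250,483]))
for z in(.08,.12):
  P=[[*(c+a*ux+b*uy),z] for a in(-.071,.079) for b in(-.1,.1)]
  print((proj("top",P)-[304.6,189.6])*4.8)
print("grip",(proj("top",[[*(c+b*uy),.111] for b in(-.046,.046)])-[304.6,189.6])*4.8)
```

```text
deck [[0.4165, -0.14], [0.3734, -0.3315]]
w 0.19634519460899116 yaw -12.680410134438151
knob [[0.44, -0.1808]]
pad [[0.4125, -0.2381]]
grip top [[0.5385, -0.2204], [0.518, -0.3137]]
lid [[0.6238, -0.1915], [0.5769, -0.3803], [0.4335, -0.3453], [0.4783, -0.1563]]
c from deck [ 0.52569282 -0.26515318]
c from knob? [ 0.52860951 -0.26532392]
pad pred [ 0.40861966 -0.23881166] [[357.08618674 291.83150383]] meas [356.68333333 290.225     ]
[[469.1964255  423.11084667]
 [ 67.57423376 358.24829444]
 [506.23829318 131.69402944]
 [116.18050827  70.50177688]]
[[483.60329613 412.65530117]
 [ 66.00308713 345.29682364]
 [521.61522236 110.31969034]
 [116.5212327   46.91569218]]
grip [[387.83603102 253.25814334]
 [200.12131873 223.39944117]]
```

```bash
cat >> h.py <<'E'
YAW=np.radians(-13.2);C0=np.array([.527,-.2655])
def own(x,y=0): return C0+x*np.array([np.cos(YAW),np.sin(YAW)])+y*np.array([-np.sin(YAW),np.cos(YAW)])
def rows(p,n,txdeg=76.8):
    "tool-frame rows to world p, tool down, tool x at azimuth txdeg; rotation applied evenly"
    o=manip.get_obs();R0=R.from_quat(o["ee_rot"])
    a=np.radians(txdeg);R1=R.from_matrix(np.array([[np.cos(a),np.sin(a),0],[np.sin(a),-np.cos(a),0],[0,0,-1]]).T)
    rv=(R0.inv()*R1).as_rotvec()/n;d=(np.array(p)-o["position"])/n;Rk=R0
    print("rot/row",np.degrees(rv).round(2))
    for i in range(n): print(Rk.inv().apply(d).round(4).tolist());Rk=Rk*R.from_rotvec(rv)
E
python3 - <<'E'
from h import *
print(manip.finger_overhang);rows([*own(-.126),.19],10)
E
```

```text
0.011
rot/row [-0.01 -0.   -5.62]
[0.0295, -0.0261, 0.0028]
[0.0319, -0.0231, 0.0028]
[0.034, -0.0198, 0.0028]
[0.0358, -0.0164, 0.0028]
[0.0372, -0.0128, 0.0028]
[0.0383, -0.0091, 0.0028]
[0.039, -0.0053, 0.0028]
[0.0393, -0.0015, 0.0028]
[0.0393, 0.0024, 0.0028]
[0.0389, 0.0062, 0.0028]
```

Call:
{"method": "jog_arm", "body": {
  "deltas": [
    {"gripper": 0, "offset": [0.0295, -0.0261, 0.003], "rotation": [0, 0, -5.62]},
    {"gripper": 0, "offset": [0.0319, -0.0231, 0.003], "rotation": [0, 0, -5.62]},
    {"gripper": 0, "offset": [0.034, -0.0198, 0.003], "rotation": [0, 0, -5.62]},
    {"gripper": 0, "offset": [0.0358, -0.0164, 0.003], "rotation": [0, 0, -5.62]},
    {"gripper": 0, "offset": [0.0372, -0.0128, 0.003], "rotation": [0, 0, -5.62]},
    {"gripper": 0, "offset": [0.0383, -0.0091, 0.003], "rotation": [0, 0, -5.62]},
    {"gripper": 0, "offset": [0.039, -0.0053, 0.003], "rotation": [0, 0, -5.62]},
    {"gripper": 0, "offset": [0.0393, -0.0015, 0.003], "rotation": [0, 0, -5.62]},
    {"gripper": 0, "offset": [0.0393, 0.0024, 0.003], "rotation": [0, 0, -5.62]},
    {"gripper": 0, "offset": [0.0389, 0.0062, 0.003], "rotation": [0, 0, -5.62]},
    {"gripper": 0, "offset": [0, 0, 0], "rotation": [0, 0, 0]},
    {"gripper": 0, "offset": [0, 0, 0], "rotation": [0, 0, 0]}
  ]
}}

```text
clock: 1.3
position: [0.4043, -0.2366, 0.1885]
ee_rot: [0.783, 0.622, -0.0, -0.0]
ft_force: [-0.6, 0.3, 0.6]
grip_width: -0.002
grasp_force: 0.0
```

Run:
```python
from h import *
o=manip.get_obs();a=imaging.camera("wrist");
tip=o["position"]
for p in ([*own(-.12),.071],[*own(-.126),.071],[*own(-.105,.063),.055]):
    u=proj("wrist",p,o)[0];print(u)
    cv2.drawMarker(a,tuple(int(v) for v in u),(0,0,255),0,8)
cv2.imwrite("pics/w1.png",a);print(o["position"],o["ee_rot"],o["grip_width"],o["clock"])
rows([*own(-.126),.085],5)
```

```text
[330.1521248  229.92230355]
[322.60587448 229.91491507]
[349.57471519 146.71827562]
[ 0.40429236 -0.23664477  0.18854614] [ 7.83280599e-01  6.21668278e-01 -2.19342834e-04 -8.75172882e-05] -0.002212753030619463 1.3
rot/row [-0.    0.   -0.01]
[0.0002, 0.0001, 0.0207]
[0.0002, 0.0001, 0.0207]
[0.0002, 0.0001, 0.0207]
[0.0002, 0.0001, 0.0207]
[0.0002, 0.0001, 0.0207]
```

View pics/w1.png

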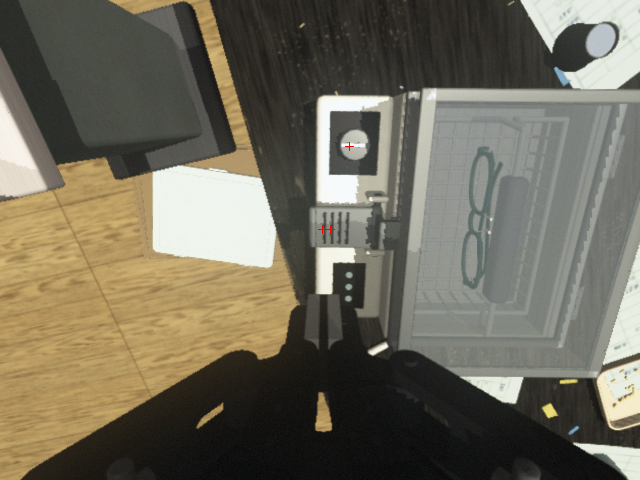

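The wrist view shows the knob at (354,145), where I predicted (350,147), and the ribs centred near (336,227), where I predicted (330,230). So the cleaner is about 4 mm further in its own +x, and I'll shift by that before descending.

Call:
{"method": "jog_arm", "body": {
  "deltas": [
    {"gripper": 0, "offset": [0.001, 0.003, 0.03]},
    {"gripper": 0, "offset": [0, 0, 0.035]},
    {"gripper": 0, "offset": [0, 0, 0.025]},
    {"gripper": 0, "offset": [0, 0, 0.015]},
    {"gripper": 0, "offset": [0, 0, 0.005]},
    {"gripper": 0, "offset": [0, 0, 0.004]},
    {"gripper": 0, "offset": [0, 0, 0.003]},
    {"gripper": 0, "offset": [0, 0, 0]}
  ]
}}

```text
schema error: expected keys gripper, offset, rotation
```

Call:
{"method": "jog_arm", "body": {
  "deltas": [
    {"gripper": 0, "offset": [0.001, 0.003, 0.03], "rotation": [0, 0, 0]},
    {"gripper": 0, "offset": [0, 0, 0.035], "rotation": [0, 0, 0]},
    {"gripper": 0, "offset": [0, 0, 0.025], "rotation": [0, 0, 0]},
    {"gripper": 0, "offset": [0, 0, 0.015], "rotation": [0, 0, 0]},
    {"gripper": 0, "offset": [0, 0, 0.005], "rotation": [0, 0, 0]},
    {"gripper": 0, "offset": [0, 0, 0.004], "rotation": [0, 0, 0]},
    {"gripper": 0, "offset": [0, 0, 0.003], "rotation": [0, 0, 0]},
    {"gripper": 0, "offset": [0, 0, 0], "rotation": [0, 0, 0]}
  ]
}}

```text
clock: 2.15
position: [0.4075, -0.2372, 0.0721]
ee_rot: [0.784, 0.621, 0.0, 0.0]
ft_force: [0.5, 0.0, 0.9]
grip_width: 0.002
grasp_force: 0.0
```

Run:
```python
from h import *
o=manip.get_obs();a=imaging.camera("wrist");b=imaging.camera("side");print(o["ft_force"],o["position"])
u=proj("side",[*o["position"][:2],.06])[0].astype(int);print(u)
s=b[u[1]-75:u[1]+75,u[0]-60:u[0]+60]
out=np.hstack([cv2.resize(a[150:400,200:440],(480,500)),cv2.resize(s,(320,400)) if 0 else cv2.resize(s,None,fx=2.6,fy=500/150)])
cv2.imwrite("pics/w2.png",out)
```

```text
[0.46245764 0.02361789 0.9159567 ] [ 0.40754433 -0.23721778  0.07206427]
[286 279]
```

View pics/w2.png

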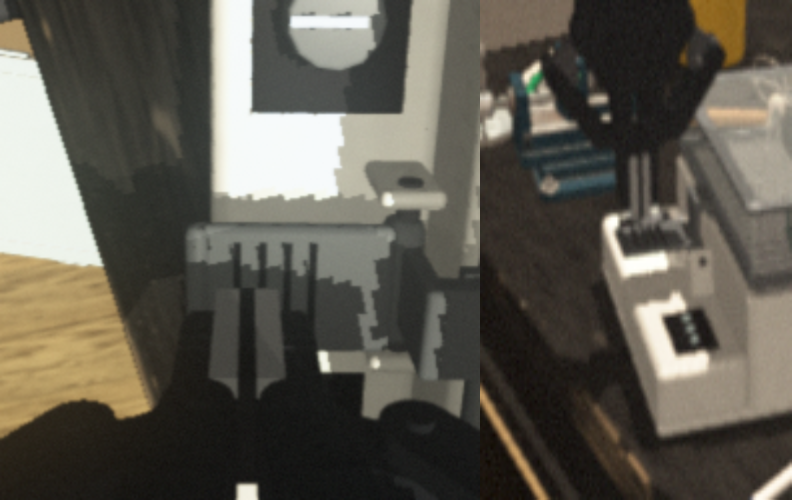

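The fingertips stand on or just above the ribs in the middle of the paddle, and the lid is still shut. I'll continue down in small steps.

Call:
{"method": "jog_arm", "body": {
  "deltas": [
    {"gripper": 0, "offset": [0, 0, 0.003], "rotation": [0, 0, 0]},
    {"gripper": 0, "offset": [0, 0, 0.002], "rotation": [0, 0, 0]},
    {"gripper": 0, "offset": [0, 0, 0], "rotation": [0, 0, 0]}
  ]
}}

```text
clock: 2.55
position: [0.4073, -0.2367, 0.0665]
ee_rot: [0.784, 0.621, -0.0, -0.0]
ft_force: [-0.5, -0.2, -0.6]
grip_width: -0.004
grasp_force: 0.0
```

Call:
{"method": "jog_arm", "body": {
  "deltas": [
    {"gripper": 0, "offset": [0, 0, 0.002], "rotation": [0, 0, 0]},
    {"gripper": 0, "offset": [0, 0, 0.002], "rotation": [0, 0, 0]},
    {"gripper": 0, "offset": [0, 0, 0], "rotation": [0, 0, 0]}
  ]
}}

```text
clock: 2.85
position: [0.4073, -0.2367, 0.0624]
ee_rot: [0.784, 0.621, -0.0, -0.0]
ft_force: [-0.2, 0.6, 0.4]
grip_width: 0.002
grasp_force: 0.0
```

Run:
```python
from h import *
o=manip.get_obs();a=imaging.camera("wrist");b=imaging.camera("side");print(o["ft_force"],o["position"])
out=np.hstack([cv2.resize(a[150:400,200:440],(480,500)),cv2.resize(b[204:354,226:346],None,fx=2.6,fy=500/150)])
cv2.imwrite("pics/w3.png",out)
```

```text
[-0.21538294  0.58836837  0.38175651] [ 0.40727469 -0.23668679  0.06240919]
```

View pics/w3.png

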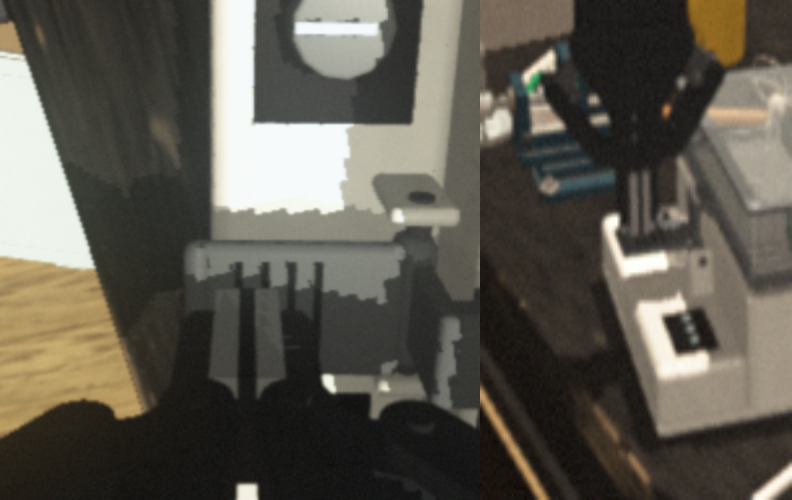

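Run:
```python
from h import *
C0[:]+=.004*np.array([np.cos(YAW),np.sin(YAW)])+.001*np.array([-np.sin(YAW),np.cos(YAW)])
o=manip.get_obs();p=o["position"]
T=R.from_quat(o["ee_rot"])
for t in(0.,.005,.011):print("tip",t,proj("wrist",p+T.apply([0.011,0,t]),o))
for z in(.05,.06,.071):print(z,proj("wrist",[[*own(-.125,.017),z],[*own(-.125,.063-.0),z]],o).round(0).tolist())
print("knob",proj("wrist",[*own(-.105,.063),.055],o))
print("deck front edge, col",proj("wrist",[*own(-.134,.03),.042],o))
```

```text
tip 0.0 [[321.97005663 279.12517583]]
tip 0.005 [[322.00375361 274.82391421]]
tip 0.011 [[322.04183609 269.96223686]]
0.05 [[326.0, 257.0], [326.0, 164.0]]
0.06 [[326.0, 265.0], [326.0, 166.0]]
0.071 [[326.0, 274.0], [327.0, 170.0]]
knob [[371.11343042 164.98238814]]
deck front edge, col [[308.40695799 227.63247428]]
```

Call:
{"method": "jog_arm", "body": {
  "deltas": [
    {"gripper": 0, "offset": [0, 0, 0.002], "rotation": [0, 0, 0]},
    {"gripper": 0, "offset": [0, 0, 0.002], "rotation": [0, 0, 0]},
    {"gripper": 0, "offset": [0, 0, 0], "rotation": [0, 0, 0]}
  ]
}}

```text
clock: 3.25
position: [0.4075, -0.2369, 0.0586]
ee_rot: [0.784, 0.621, 0.0, 0.0]
ft_force: [-0.2, -0.1, 0.9]
grip_width: -0.003
grasp_force: 0.5
```

Run:
```python
from h import *
o=manip.get_obs();a=imaging.camera("wrist");b=imaging.camera("side");print(o["ft_force"],o["position"],o["tau"])
cv2.imwrite("pics/w4a.png",a);cv2.imwrite("pics/s4.png",b)
P=cv2.imread("pics/side0.png")
# paddle far edge row: strongest dark->light transition along column 300..
for f in("w4a",):
    g=cv2.cvtColor(cv2.imread(f"pics/{f}.png"),6)[200:300,320].astype(int);print(g.tolist())
```

```text
[-0.20788056 -0.09581025  0.9210965 ] [ 0.40745085 -0.23687325  0.05855502] [-7.24755717e-02 -4.29058385e+01 -2.48562030e+00 -3.19379747e+01
 -2.55843450e-03 -1.14210442e-02 -2.59510340e-02]
[249, 249, 249, 249, 249, 249, 249, 249, 249, 249, 249, 249, 249, 249, 249, 249, 249, 249, 249, 249, 249, 249, 249, 249, 249, 249, 249, 249, 249, 249, 249, 249, 249, 249, 249, 249, 249, 249, 249, 249, 249, 249, 248, 249, 248, 249, 249, 249, 249, 249, 249, 249, 248, 245, 245, 245, 242, 222, 159, 142, 140, 140, 140, 137, 140, 143, 140, 141, 140, 140, 143, 137, 134, 90, 76, 96, 106, 115, 120, 120, 127, 130, 128, 126, 102, 83, 77, 76, 76, 78, 76, 75, 58, 51, 45, 46, 50, 47, 47, 44]
```

Call:
{"method": "jog_arm", "body": {
  "deltas": [
    {"gripper": 0, "offset": [0, 0, 0.003], "rotation": [0, 0, 0]},
    {"gripper": 0, "offset": [0, 0, 0.002], "rotation": [0, 0, 0]},
    {"gripper": 0, "offset": [0, 0, 0], "rotation": [0, 0, 0]}
  ]
}}

```text
clock: 3.65
position: [0.4071, -0.2368, 0.0534]
ee_rot: [0.784, 0.621, -0.0, -0.0]
ft_force: [-2.3, 1.1, 2.9]
grip_width: -0.006
grasp_force: 1.6
```

Run:
```python
from h import *
o=manip.get_obs();a=imaging.camera("wrist");b=imaging.camera("side");print(o["ft_force"],o["position"][2])
u=proj("side",[o["position"]-[0,0,.011]])[0];print("tcp-tip side px",u, proj("side",[[*own(-.12),.071]]))
out=np.hstack([cv2.resize(a[150:400,200:440],(400,500)),cv2.resize(b[244:314,251:321],None,fx=5.6,fy=500/70,interpolation=2)])
cv2.imwrite("pics/w5.png",out)
```

```text
[-2.33566279  1.14481421  2.87992624] 0.05341452167794912
tcp-tip side px [286.61358816 288.35656927] [[287.89398963 274.14593414]]
```

View pics/w5.png

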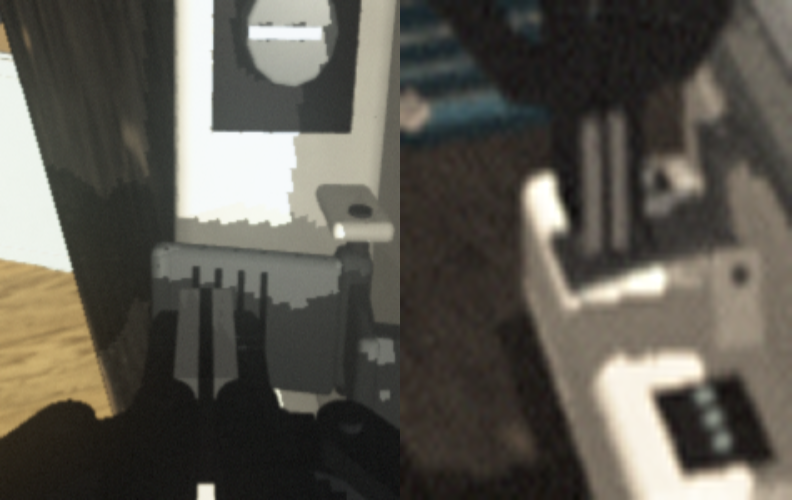

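The paddle now tilts under the fingertips and the reading is about 3 N, so contact is made. I'll continue to the stop.

Call:
{"method": "jog_arm", "body": {
  "deltas": [
    {"gripper": 0, "offset": [0, 0, 0.002], "rotation": [0, 0, 0]},
    {"gripper": 0, "offset": [0, 0, 0.002], "rotation": [0, 0, 0]},
    {"gripper": 0, "offset": [0, 0, 0], "rotation": [0, 0, 0]}
  ]
}}

```text
clock: 4.05
position: [0.4072, -0.2368, 0.0494]
ee_rot: [0.784, 0.621, -0.0, -0.0]
ft_force: [-3.8, 0.6, 4.4]
grip_width: -0.0
grasp_force: 2.5
```

Call:
{"method": "jog_arm", "body": {
  "deltas": [
    {"gripper": 0, "offset": [0, 0, 0.002], "rotation": [0, 0, 0]},
    {"gripper": 0, "offset": [0, 0, 0.001], "rotation": [0, 0, 0]},
    {"gripper": 0, "offset": [0, 0, 0], "rotation": [0, 0, 0]}
  ]
}}

```text
clock: 4.35
position: [0.4073, -0.2368, 0.0466]
ee_rot: [0.784, 0.621, -0.0, -0.0]
ft_force: [-4.4, -0.1, 4.6]
grip_width: -0.002
grasp_force: 2.9
```

Run:
```python
from h import *
a=imaging.camera("wrist");b=imaging.camera("side");o=manip.get_obs();print(o["ft_force"],o["position"][2],o["clock"])
out=np.hstack([cv2.resize(a,(480,400)),cv2.resize(b[164:344,221:441],(320,262)) if 0 else cv2.resize(b[144:344,271:431],(320,400))])
cv2.imwrite("pics/w6.png",out)
```

```text
[-4.66908565  1.15965071  4.55630881] 0.04668399842124295 4.45
```

View pics/w6.png

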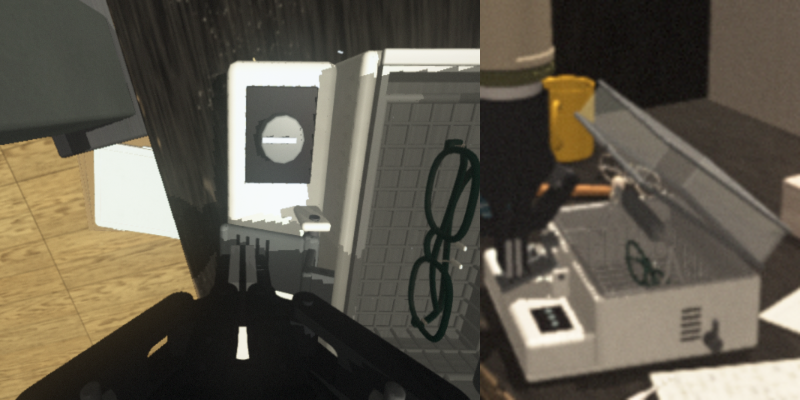

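The lid has released and is already about 0.7 rad open. I'll push the last bit to the stop so the lever goes fully down.

Call:
{"method": "jog_arm", "body": {
  "deltas": [
    {"gripper": 0, "offset": [0, 0, 0.002], "rotation": [0, 0, 0]},
    {"gripper": 0, "offset": [0, 0, 0.001], "rotation": [0, 0, 0]},
    {"gripper": 0, "offset": [0, 0, 0], "rotation": [0, 0, 0]}
  ]
}}

```text
clock: 4.75
position: [0.4077, -0.237, 0.0453]
ee_rot: [0.784, 0.621, -0.0, 0.0]
ft_force: [-12.3, 5.1, 27.0]
grip_width: -0.002
grasp_force: 15.0
```

Force rose to 27 N with no further travel, so the lever is at its stop. I'll rise clear and wait for the lid.

Call:
{"method": "jog_arm", "body": {
  "deltas": [
    {"gripper": 0, "offset": [0, 0, -0.004], "rotation": [0, 0, 0]},
    {"gripper": 0, "offset": [0, 0, -0.015], "rotation": [0, 0, 0]},
    {"gripper": 0, "offset": [0, 0, -0.03], "rotation": [0, 0, 0]},
    {"gripper": 0, "offset": [0, 0, -0.045], "rotation": [0, 0, 0]},
    {"gripper": 0, "offset": [0, 0, -0.045], "rotation": [0, 0, 0]},
    {"gripper": 0, "offset": [0, 0, -0.025], "rotation": [0, 0, 0]},
    {"gripper": 0, "offset": [0, 0, 0], "rotation": [0, 0, 0]},
    {"gripper": 0, "offset": [0, 0, 0], "rotation": [0, 0, 0]},
    {"gripper": 0, "offset": [0, 0, 0], "rotation": [0, 0, 0]},
    {"gripper": 0, "offset": [0, 0, 0], "rotation": [0, 0, 0]},
    {"gripper": 0, "offset": [0, 0, 0], "rotation": [0, 0, 0]},
    {"gripper": 0, "offset": [0, 0, 0], "rotation": [0, 0, 0]},
    {"gripper": 0, "offset": [0, 0, 0], "rotation": [0, 0, 0]}
  ]
}}

```text
clock: 6.05
position: [0.4074, -0.2368, 0.2075]
ee_rot: [0.784, 0.621, -0.0, -0.0]
ft_force: [-0.1, -0.2, -0.5]
grip_width: -0.002
grasp_force: 0.0
```

```bash
sed -i 's/C0=np.array(\[.527,-.2655\])/C0=np.array([.5311,-.2654])/' h.py
python3 - <<'E'
from h import *
o=manip.get_obs();w=imaging.camera("wrist");b=imaging.camera("side");t=imaging.camera("top");print(o["position"],o["clock"])
g=proj("wrist",[[*own(0,y),.111] for y in(-.046,0,.046)],o).round().astype(int);print("grip pred",g.tolist())
gt=proj("top",[[*own(0,y),.111] for y in(-.046,0,.046)]).round().astype(int);print(gt.tolist())
x,y=g[1];W=w[max(0,y-125):y+125,max(0,x-125):min(640,x+125)]
x,y=gt[1];T=t[y-60:y+60,x-50:x+50]
print("origins",max(0,g[1][1]-125),max(0,g[1][0]-125),W.shape)
cv2.imwrite("pics/w7f.png",w);cv2.imwrite("pics/s7f.png",b)
out=np.hstack([cv2.resize(W,None,fx=2,fy=2),cv2.resize(b[134:334,271:431],(300,W.shape[0]*2))])
cv2.imwrite("pics/w7.png",out);print(out.shape)
E
```

```text
[ 0.40739512 -0.23675124  0.20750972] 6.05
grip pred [[486, 294], [495, 238], [505, 175]]
[[385, 240], [366, 237], [346, 234]]
origins 113 370 (250, 250, 3)
(500, 800, 3)
```

View pics/w7.png

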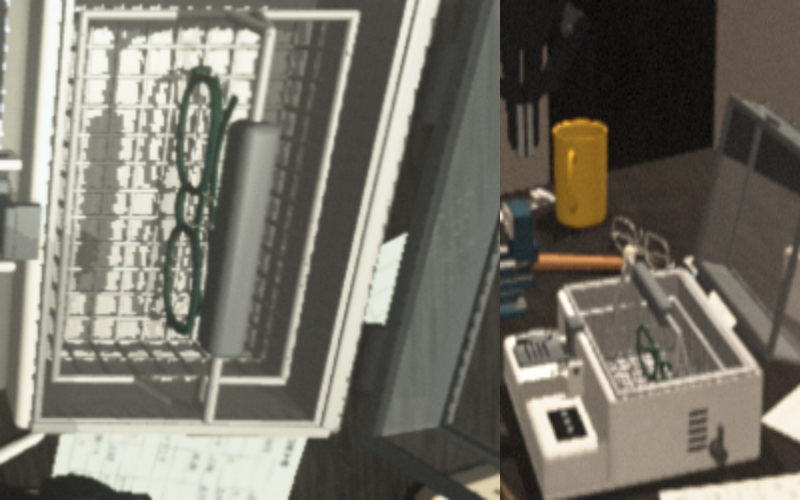

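The lid is fully open. The grip silhouette spans about (205–275, 121–355) in the crop, so its centre is near pixel (489.5, 232). The spectacles stand in front of the grip.

Run:
```python
from h import *
o=manip.get_obs()
# ends silhouettes
q=onz("wrist",[[489.5,232],[497,174],[482,290]],.102,o);print(q)
d=q[1]-q[2];print("yaw",np.degrees(np.arctan2(-d[0],d[1])))
M=np.array([[np.cos(YAW),np.sin(YAW)],[-np.sin(YAW),np.cos(YAW)]]);print("own",(q[:,:2]-C0)@M.T)
# side: grip ends (330+..): crop->px
s=lambda x,y:[271+(x-500)*160/300,134+y*200/500]
for z in(.102,):print("side",onz("side",[s(650,284)],z)@np.eye(3), (onz("side",[s(650,284)],z)[:,:2]-C0)@M.T)
rows([*q[0,:2],.2],4)
```

```text
[[ 0.53128154 -0.2639689   0.102     ]
 [ 0.54017809 -0.22120684  0.102     ]
 [ 0.52125337 -0.31158077  0.102     ]]
yaw -11.827104933366197
own [[-0.00015005  0.00143474]
 [-0.00125331  0.04509852]
 [ 0.00095895 -0.04720911]]
side [[ 0.53576639 -0.25328831  0.102     ]] [[0.00177738 0.01285726]]
rot/row [-0.  0.  0.]
[0.0004, 0.0317, 0.0019]
[0.0005, 0.0317, 0.0019]
[0.0005, 0.0317, 0.0019]
[0.0005, 0.0317, 0.0019]
```

Call:
{"method": "jog_arm", "body": {
  "deltas": [
    {"gripper": 1, "offset": [0.0005, 0.032, 0], "rotation": [0, 0, -1]},
    {"gripper": 1, "offset": [0.0005, 0.032, 0], "rotation": [0, 0, 0]},
    {"gripper": 1, "offset": [0.0005, 0.032, 0], "rotation": [0, 0, 0]},
    {"gripper": 1, "offset": [0.0005, 0.031, 0], "rotation": [0, 0, 0]},
    {"gripper": 1, "offset": [0, 0, 0.02], "rotation": [0, 0, 0]},
    {"gripper": 1, "offset": [0, 0, 0.03], "rotation": [0, 0, 0]},
    {"gripper": 1, "offset": [0, 0, 0.03], "rotation": [0, 0, 0]},
    {"gripper": 1, "offset": [0, 0, 0.02], "rotation": [0, 0, 0]},
    {"gripper": 1, "offset": [0, 0, 0.013], "rotation": [0, 0, 0]},
    {"gripper": 1, "offset": [0, 0, 0], "rotation": [0, 0, 0]}
  ]
}}

```text
clock: 7.2
position: [0.5309, -0.2619, 0.0931]
ee_rot: [0.778, 0.628, -0.001, -0.001]
ft_force: [-0.8, -0.3, -0.1]
grip_width: 1.003
grasp_force: 0.0
```

Run:
```python
from h import *
o=manip.get_obs();w=imaging.camera("wrist");b=imaging.camera("side");p=o["position"];print(p,o["clock"],o["grip_width"])
T=R.from_quat(o["ee_rot"])
u=proj("side",[*own(0),.102])[0].astype(int);print(u)
for t in(.011,-.012,-.022,-.035):print(t,"side fingertip near/far",proj("side",p+T.apply([[0,-.05,t],[0,.05,t]])).round(1).tolist(),"wrist",proj("wrist",p+T.apply([[.011,-.0425,t],[.011,.0425,t]]),o).round().tolist())
print("grip ends side",proj("side",[[*own(0,y),.102] for y in(-.046,.046)]).round(1).tolist(),"wrist",proj("wrist",[[*own(0,y),.111] for y in(-.046,.046)],o).round().tolist())
out=np.hstack([cv2.resize(w[100:],(400,238*400//400+0),interpolation=3) if 0 else cv2.resize(w,(400,300)),np.zeros((300,0,3),np.uint8)])
out=np.vstack([out,np.zeros((200,400,3),np.uint8)])
out=np.hstack([out,cv2.resize(b[u[1]-62:u[1]+63,u[0]-50:u[0]+50],(400,500),interpolation=2)])
cv2.imwrite("pics/w8.png",out)
```

```text
[ 0.53094128 -0.26185556  0.09308507] 7.2 1.003197194477252
[352 250]
0.011 side fingertip near/far [[325.8, 262.8], [375.8, 256.1]] wrist [[237.0, 270.0], [407.0, 270.0]]
-0.012 side fingertip near/far [[325.7, 251.3], [376.2, 244.9]] wrist [[226.0, 291.0], [418.0, 291.0]]
-0.022 side fingertip near/far [[325.7, 246.3], [376.3, 240.0]] wrist [[219.0, 301.0], [424.0, 301.0]]
-0.035 side fingertip near/far [[325.6, 239.6], [376.5, 233.5]] wrist [[210.0, 318.0], [433.0, 318.0]]
grip ends side [[361.0, 259.6], [344.5, 241.5]] wrist [[322.0, 411.0], [326.0, 225.0]]
```

View pics/w8.png

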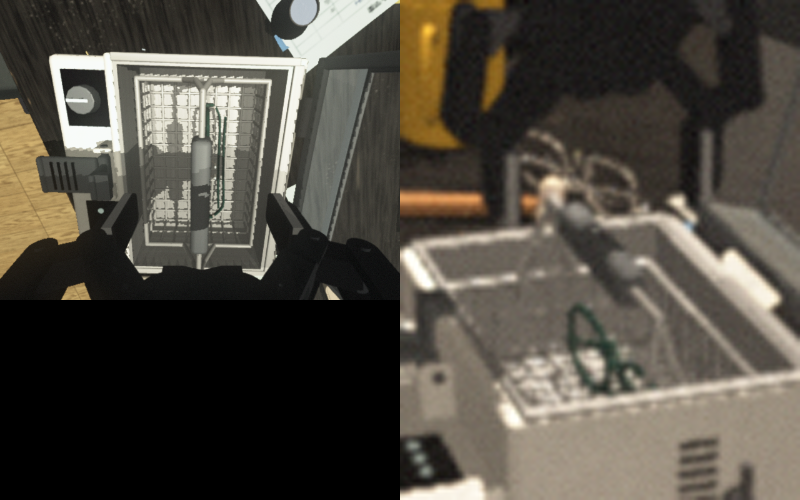

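The open fingertips sit at side-view pixels (330,244) and (379,238). That puts them about 26 mm above the reported TCP, so the pads are higher than nominal and I need to go about 20 mm lower. The grip is centred between the fingers and the lid is fully open.

Call:
{"method": "jog_arm", "body": {
  "deltas": [
    {"gripper": 1, "offset": [-0.002, 0, 0.01], "rotation": [0, 0, 0]},
    {"gripper": 1, "offset": [0, 0, 0.01], "rotation": [0, 0, 0]},
    {"gripper": 0.4, "offset": [0, 0, 0], "rotation": [0, 0, 0]},
    {"gripper": 0.3, "offset": [0, 0, 0], "rotation": [0, 0, 0]},
    {"gripper": 0.2, "offset": [0, 0, 0], "rotation": [0, 0, 0]},
    {"gripper": 0, "offset": [0, 0, 0], "rotation": [0, 0, 0]},
    {"gripper": 0, "offset": [0, 0, 0], "rotation": [0, 0, 0]},
    {"gripper": 0, "offset": [0, 0, 0], "rotation": [0, 0, 0]},
    {"gripper": 0, "offset": [0, 0, 0], "rotation": [0, 0, 0]}
  ],
  "newtons": 60
}}

```text
clock: 8.2
position: [0.5315, -0.2642, 0.075]
ee_rot: [0.778, 0.628, 0.0, 0.0]
ft_force: [-1.4, 1.0, 2.0]
grip_width: 0.152
grasp_force: 61.0
```

Call:
{"method": "jog_arm", "body": {
  "deltas": [
    {"gripper": 0, "offset": [0, 0, -0.002], "rotation": [0, 0, 0]},
    {"gripper": 0, "offset": [0, 0, -0.005], "rotation": [0, 0, 0]},
    {"gripper": 0, "offset": [0, 0, -0.006], "rotation": [0, 0, 0]},
    {"gripper": 0, "offset": [0, 0, -0.007], "rotation": [0, 0, 0]},
    {"gripper": 0, "offset": [0, 0, 0], "rotation": [0, 0, 0]},
    {"gripper": 0, "offset": [0, 0, 0], "rotation": [0, 0, 0]}
  ]
}}

```text
clock: 8.8
position: [0.5316, -0.2642, 0.095]
ee_rot: [0.778, 0.628, 0.0, 0.0]
ft_force: [-1.1, -0.7, -2.0]
grip_width: 0.15
grasp_force: 60.5
```

Call:
{"method": "jog_arm", "body": {
  "deltas": [
    {"gripper": 0, "offset": [0, 0, -0.004], "rotation": [0, 0, 0]},
    {"gripper": 0, "offset": [0, 0, -0.007], "rotation": [0, 0, 0]},
    {"gripper": 0, "offset": [0, 0, -0.01], "rotation": [0, 0, 0]},
    {"gripper": 0, "offset": [0, 0, -0.01], "rotation": [0, 0, 0]},
    {"gripper": 0, "offset": [0, 0, -0.01], "rotation": [0, 0, 0]},
    {"gripper": 0, "offset": [0, 0, -0.01], "rotation": [0, 0, 0]},
    {"gripper": 0, "offset": [0, 0, -0.01], "rotation": [0, 0, 0]},
    {"gripper": 0, "offset": [0, 0, -0.01], "rotation": [0, 0, 0]},
    {"gripper": 0, "offset": [0, 0, -0.01], "rotation": [0, 0, 0]},
    {"gripper": 0, "offset": [0, 0, -0.01], "rotation": [0, 0, 0]},
    {"gripper": 0, "offset": [0, 0, -0.01], "rotation": [0, 0, 0]},
    {"gripper": 0, "offset": [0, 0, -0.007], "rotation": [0, 0, 0]},
    {"gripper": 0, "offset": [0, 0, -0.004], "rotation": [0, 0, 0]},
    {"gripper": 0, "offset": [0, 0, 0], "rotation": [0, 0, 0]},
    {"gripper": 0, "offset": [0, 0, 0], "rotation": [0, 0, 0]},
    {"gripper": 0, "offset": [0, 0, 0], "rotation": [0, 0, 0]}
  ]
}}

```text
clock: 10.4
position: [0.5312, -0.2641, 0.2062]
ee_rot: [0.778, 0.628, -0.0, -0.0]
ft_force: [-0.0, 0.4, -2.0]
grip_width: 0.151
grasp_force: 60.5
```

Run:
```python
from h import *
o=manip.get_obs();w=imaging.camera("wrist");b=imaging.camera("side");p=o["position"];print(p,o["clock"],o["grip_width"],o["ft_force"],o["torque"])
z=p[2]-.0747+.014;print("floor z",z)
print("floor corners side",proj("side",[[*own(x,y),z] for x in(-.056,.056) for y in(-.084,.084)]).round(1).tolist())
out=np.hstack([cv2.resize(w,(400,300)),cv2.resize(b[110:335,250:450],(400,450))[:300] if 0 else cv2.resize(b[160:310,250:450],(400,300))])
cv2.imwrite("pics/w9.png",out)
```

```text
[ 0.53121477 -0.26407954  0.20619461] 10.4 0.15063222463479753 [-0.00492737  0.43011164 -2.04908672] [-0.04236544  0.00826409 -0.04352476]
floor z 0.14549461021363652
floor corners side [[337.6, 248.4], [311.0, 217.2], [399.9, 240.8], [365.0, 211.6]]
```

View pics/w9.png

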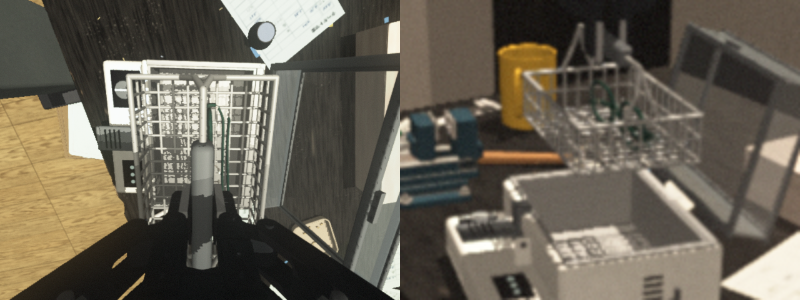

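The basket hangs level over the open tank with the spectacles in it. Its floor corners, at (337.5,245) and (400,240), match the level prediction, and the floor is about 14.5 cm up, roughly 6.8 cm above the rim.

```bash
python3 -c "
from workcell import workorder
print(workorder.hand_in())"
```

```text
the job is handed in; nothing more can be done
None
```

I pushed the trip lever to its stop and the lid sprang fully open; the gripper now holds the basket level over the open tank, its floor about 6.8 cm above the rim with the spectacles still in it, and I handed the job in at about 10.5 s of the 46 s allowed.

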